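Lift the middle canister out of the interlocked row

ROBOT

A 6-joint arm with a two-finger parallel gripper is mounted at the origin on the work surface. World frame = base frame: x ahead of the robot, y to its left, z up, the work surface at z = 0. Lengths are in m, angles in rad, forces in N, time in s.
With the tool pointing down it reaches from about 0.4 to 0.825 m from the base axis. Payload 7 kg.
Tool frame: the origin (TCP) lies at the centre of the arm's flange, where the gripper is bolted on; the fingertips stand 178 mm ahead of it and the grasp point (between the pads) lies arm.tcp_to_grasp ahead of it (arm.tcp_to_grasp is the distance from the TCP to the grasp point, in m); z points along the fingers, y is the direction in which the jaws open and shut (so a half turn about z gives the same grasp; the last joint's range is limited). The gripper opens to 88 mm and grips with 3 to 60 N. Pads are 19 mm wide; open, the fingers measure 130 mm over their backs; the gripper's body (78 mm by 193 mm) begins 47 mm behind the grasp point.
Start: joints at [-1.047, 0.359, 0.012, 0, -1.224, -0.288], TCP at [0.158, -0.656, 0.405] pointing down, gripper open.
Joint ranges: [-3.07, 3.07], [-1.43, 2.12], [-1.02, 1.25], [-3.03, 1.67], [-3.05, -0], [-3.03, 3.03]. Speed limits (rad/s): [2.39, 2.39, 3.01, 3.14, 3.14, 3.14].

INTERFACE

Orientations are given as [roll, pitch, yaw] about the fixed x, y, z axes, in that order (R = Rz(yaw) Ry(pitch) Rx(roll)).
In Python, from station import arm gives the robot as it stands.
- The arm moves only by the tool move_arm, never from a script. Its argument "deltas" is a list of rows, each a list of 6 numbers: the shift along the world's x, y, z in mm, then the turn, a rotation vector about the world's x, y, z in degrees. In form: [[tx, ty, tz, ax, ay, az], ...]. A call has exactly 5 rows; each row shifts and turns the commanded pose from where the row before left it; what a row does not reach is not made up. A row lasts 1/12 s, in which the tool goes at most 41.7 mm and 7.16 degrees, less where a joint would pass 70% of its speed; a pose out of reach is approached as far as the arm can. A call with a gripper value outside its range is refused whole. "claw" is the closure in counts, from 0 (fully open) to 255 (shut), set as the call begins (left out, the last holds). The fingers move at their own pace and stop on an object; "squeeze" is the grip in N (left out, the last holds). Time passes only in rows, so rows that do not move let the fingers close, or fill a call up. It gives the time, the measured TCP pose, the force and the opening at its end, in the units of the state.
- arm.get_state(): the state, without advancing time (a new reading comes with each control period).
- arm.grab_frame(name): name is "scene" or "top" or "wrist"; returns the picture (400x640x3 uint8, red, green, blue); there is no depth.
- arm.calibration(name): a dict with "intrinsics" (3x3 intrinsics, pixels), "T" (4x4, takes a point from camera to world coordinates); the wrist camera has in their place "mount" (4x4, takes a point from camera to tool coordinates, whose origin is the TCP and whose axes are the flange's). Camera axes: x right, y up, looking along -z (the intrinsics and any distortion apply to the point x, -y, -z); pixel columns grow to the right and rows downward; lengths in m; the calibration is good to about 2 mm. A picture is of the moment at which its call begins: read the wrist's pose just before it. calibration takes no time and is no camera call.
- arm.job_done(): hands the job in, once; it reports no verdict.
Trained networks look in the newest picture that a camera, given by its name, has taken for a name from the list of things; names that differ only in an ending like _2 or _b are one class to them, and where a whole thing is asked for, a point or a joint stands for the part that bears it (a point fixed in the world has none). Each returns a list of dicts, best first, with "score" (0 to 1); they miss things now and then, are a little off and sometimes report something else, mostly with a low value. They report only what shows in the picture. A call takes as long as a camera call. They do not tell look-alikes from the thing itself.
- arm.spot_in(thing, camera): "xy" ([column, row] in pixels, amid what is visible of it).
- arm.masks_of(thing, camera): "pixels" (400x640 bool, what is visible of it) and "xy" ([column, row] in pixels, amid what is visible of it).
- arm.spot_point(thing, camera): "xy" ([column, row] in pixels: a listed point, or the origin of a listed thing).
The state is a dict: "t": time; "q": joint angles; "qd": joint speeds; "joint_efforts": joint torques, N m; "eef_pos": TCP position; "ee_rot": TCP orientation; "force": force on the tool from outside, world axes, zero at the start; "moment": the same for the moment, N m; "width": finger opening in m.
Only numpy, scipy, OpenCV 4.12 (cv2) and the standard library are available. Lean on these libraries where they do the work, as an engineer would, in place of code of your own. Each camera call takes 0.05 s, during which the arm holds its last target. There are 200 camera calls.

TASK

Three white kitchen canisters with wooden grips stand interlocked in a row on the counter. Lift the middle one straight up out from between its two neighbours, leaving those standing where they are, and set it down gently, upright, in the middle of the chopping board, ready to be refilled. Keep it upright all the way and do not drop it.

Things in the scene. Friction and masses are not known exactly. Their poses are not given: they have to be found in the camera images.
- middle: Middle canister of the row: white box 80 (x, across row) x 56 (y, along row) x 70 mm, 0.3-0.6 kg. Fixed grey lid with upright wooden grip centred on it: 16 mm thick along x, 48 long along y, z 70 to 110 mm. T tongues 22 mm out on its +y and -y sides, full height, sit in the neighbours' slots with 2 mm play: free only upwards, after 70 mm. Origin: centre of underside; z up.
- left_end: End canister, on the +y side of the middle one. White box 80 (x) x 82 (y) x 70 mm, wooden grip on top to 110 mm, 0.7 kg, loose. Its side facing the middle canister has a T slot holding the middle one's tongue with 2 mm play. 71 mm from the middle one, axes parallel. Origin: centre of underside; z up.
- right_end: End canister, on the -y side of the middle one. White box 80 (x) x 82 (y) x 70 mm, wooden grip on top to 110 mm, 0.7 kg, loose. Its side facing the middle canister has a T slot holding the middle one's tongue with 2 mm play. 71 mm from the middle one, axes parallel. Origin: centre of underside; z up.
- board: Flat wooden chopping board fixed on the counter, 180 (x) x 260 (y) x 18 mm thick, with a thin dark groove drawn round its edge and nothing on it. Origin: centre of its underside (on the counter); its top is 18 mm above; z up.
There are look-alikes about, which are no part of the job. Leave any purple look-alike of the middle alone.

How it is judged:
On the way:
1. the middle canister is lifted straight up: more than 50 mm up while within 20 mm of its place between the end canisters (height (world z) of middle above 0.05 m and horizontal distance between middle and left_end below 0.091 m and horizontal distance between middle and right_end below 0.091 m), for 0.05 s.
At the end, for the whole second after the job is handed in: The middle canister stands upright (within 0.1 rad) and still on the chopping board's top, its centre within 45 mm of the board's centre; both end canisters stand upright on the counter within 30 mm of where they were (horizontal distance between middle and board below 0.045 m and z of middle in the frame of board between 0.012 and 0.024 m and angle between each of middle, left_end, right_end's own z axis and vertical below 0.1 rad and linear speed of middle below 0.02 m/s and angular speed of middle below 0.1 rad/s and distance of each of left_end, right_end from where it was at the start of the episode below 0.03 m); the robot touches nothing.
It fails at once if an end canister is dragged or lifted more than 40 mm from its place, or tipped by more than 0.35 rad (distance of any of left_end, right_end from where it was at the start of the episode above 0.04 m or angle between any of left_end, right_end's own z axis and vertical above 0.35 rad).
It fails at once if the middle canister is tipped by more than 0.5 rad (angle between middle's own z axis and vertical above 0.5 rad).
It fails at once if the middle canister is dropped: falls free more than 20 mm above the board's top (height (world z) of middle above 0.038 m and contact force between middle and anything else below 0.02 N).
It also fails if it takes over 48 s, if anything falls off the work surface, if the arm or the gripper's body presses on something with over 40 N, if the wrist force passes 120 N, or if a joint passes its speed limit or range.

## Working session

There is one attempt and no reset: what is moved stays moved. The work goes in short steps, Python scripts to look and compute and a tool call to move; the robot and the scene stay as the last step left them, time stands still between calls to the robot, and variables do not carry over. Pictures are saved under pics/ and viewed, about 8 in all and at most 12, crops included, and the job is handed in when it is done.

Besides the shell and the picture viewer there is one more tool, called after "Call:" in YAML: its name, and indented under it one key for each argument. move_arm: Moves the arm, as the interface text tells. Its arguments: {"type":"object","properties":{"deltas":{"type":"array","items":{"type":"array","items":{"type":"number"}}},"claw":{"type":"number"},"squeeze":{"type":"number"}},"required":["deltas"]}

```bash
mkdir -p pics; ls
python3 - <<'E'
from station import arm
import cv2,numpy as np
a=arm.grab_frame("scene");b=arm.grab_frame("top")
cv2.imwrite("pics/s.png",a[:,:,::-1]);cv2.imwrite("pics/t.png",b[:,:,::-1])
for c in("scene","top"):
  k=arm.calibration(c);print(c,np.round(k["intrinsics"],1).tolist(),np.round(k["T"],4).tolist(),k.keys())
  for n in("middle","left_end","right_end","board"):
    print(c,n,[(np.round(d["xy"]).tolist(),round(d["score"],2)) for d in arm.spot_in(n,c)],[(np.round(d["xy"],1).tolist(),round(d["score"],2)) for d in arm.spot_point(n,c)])
s=arm.get_state();print(s,arm.tcp_to_grasp,np.round(arm.calibration("wrist")["mount"],4).tolist())
E
```

```text
pics
scene [[438.9, 0.0, 318.3], [0.0, 438.9, 192.5], [0.0, 0.0, 1.0]] [[0.8123, -0.348, 0.468, 0.9964], [0.5827, 0.4505, -0.6764, -0.7668], [0.0246, 0.8221, 0.5688, 0.6721], [0.0, 0.0, 0.0, 1.0]] dict_keys(['intrinsics', 'T'])
scene middle [([379.0, 149.0], 0.71), ([311.0, 168.0], 0.55)] [([311.7, 177.5], 0.9), ([373.6, 172.4], 0.89)]
scene left_end [([389.0, 139.0], 0.78)] [([378.2, 155.8], 0.67)]
scene right_end [([369.0, 172.0], 0.84)] [([368.9, 181.3], 0.83)]
scene board [([290.0, 254.0], 0.9)] [([292.5, 253.5], 0.81)]
top [[468.0, 0.0, 320.1], [0.0, 468.0, 198.6], [0.0, 0.0, 1.0]] [[0.0274, 0.9925, -0.1189, 0.3507], [-0.999, 0.0231, -0.0369, -0.0303], [-0.0339, 0.1198, 0.9922, 0.9923], [0.0, 0.0, 0.0, 1.0]] dict_keys(['intrinsics', 'T'])
top middle [([178.0, 187.0], 0.69), ([214.0, 178.0], 0.58)] [([221.2, 180.3], 0.91), ([283.8, 236.7], 0.56)]
top left_end [([178.0, 189.0], 0.91)] [([189.1, 187.6], 0.84)]
top right_end [] [([250.7, 173.0], 0.89)]
top board [([421.0, 172.0], 0.66)] [([418.6, 174.0], 0.58)]
{'t': 0.9, 'q': array([-1.04688669e+00,  3.58592752e-01,  1.18979972e-02,  2.44882519e-05,
       -1.22412446e+00, -2.88097782e-01]), 'qd': array([ 0.0002868 , -0.00131021, -0.0002892 ,  0.00137902, -0.00085883,
       -0.00080438]), 'joint_efforts': array([ 5.97986527e-04, -5.82356215e+01,  2.93303633e+01,  7.00226024e+00,
        1.25022887e-02, -6.50685683e-05]), 'eef_pos': array([ 0.15767081, -0.6563007 ,  0.40466948]), 'ee_rot': array([ 3.14157725e+00, -2.85852929e-05, -2.90577248e+00]), 'force': array([1.22225457, 0.29784371, 0.67271749]), 'moment': array([0.05309708, 0.00318849, 0.0288815 ]), 'width': 0.0876288740316531} 0.1593 [[0.0008, 0.9586, 0.2847, 0.0776], [1.0, -0.0008, 0.0001, -0.001], [0.0004, 0.2847, -0.9586, 0.0196], [0.0, 0.0, 0.0, 1.0]]
```

View pics/s.png

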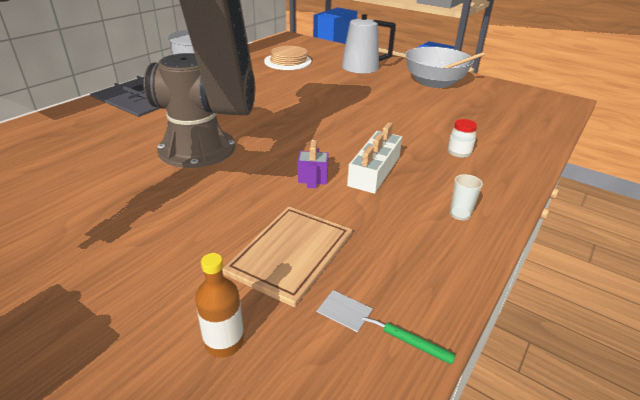

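View pics/t.png

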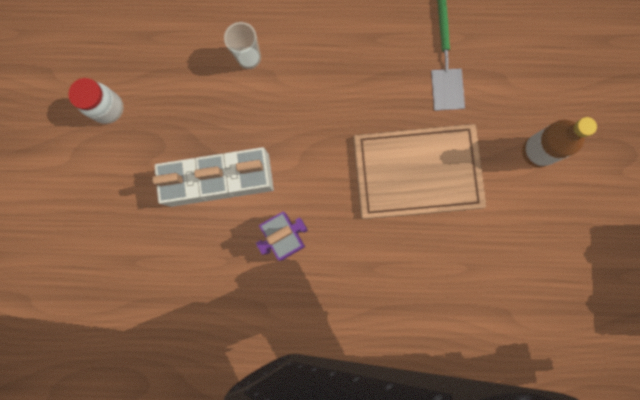

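The scene view shows the white row at about (376,160), the purple look-alike at (312,168) and the board at (290,254). In the top view the row spans (155–272, 148–205), with grips at (166,180), (207,173) and (249,167); purple is at (282,236) and the board at (420,172).

Candidates for "middle" in the top view:
- white centre box, (207,173)
- end boxes, (166,180) and (249,167)
- purple box, (282,236)

I choose the white centre box at (207,173), and check it in a crop.

```bash
cat > h.py <<'E'
import numpy as np
from station import arm
def ray(cam,uv,z,T=None):
    k=arm.calibration(cam);K=k["intrinsics"];T=k["T"] if T is None else T
    d=np.linalg.inv(K)@np.r_[uv,1];d=T[:3,:3]@(d*[1,-1,-1]);o=T[:3,3]
    return (o+d*(z-o[2])/d[2])[:2]
def proj(cam,p,T=None):
    k=arm.calibration(cam);T=k["T"] if T is None else T
    c=np.linalg.inv(T)@np.r_[p,1];c=c[:3]*[1,-1,-1];u=k["intrinsics"]@c
    return u[:2]/u[2]
E
python3 - <<'E'
from h import *
import cv2
for n,uv in dict(lg=(166,180),mg=(207,173),rg=(249,167)).items(): print(n,ray("top",uv,.11).round(4))
for n,uv in dict(m=(221.2,180.3),l=(189.1,187.6),r=(250.7,173)).items(): print(n,ray("top",uv,0).round(4))
for n,uv in dict(m=(373.6,172.4),l=(378.2,155.8),r=(368.9,181.3)).items(): print("sc",n,ray("scene",uv,0).round(4))
for uv in [(354,136),(477,125),(485,207),(361,217)]: print("board",ray("top",uv,.018).round(4))
print(ray("top",(418.6,174),0),ray("scene",(292.5,253.5),0))
t=cv2.imread("pics/t.png")[130:220,140:290];cv2.imwrite("pics/tc.png",cv2.resize(t,None,fx=5,fy=5,interpolation=2))
E
```

```text
lg [0.4857 0.3013]
mg [0.5011 0.2222]
rg [0.5146 0.1413]
m [0.5046 0.2218]
l [0.487 0.291]
r [0.5219 0.1584]
sc m [0.5109 0.2138]
sc l [0.4739 0.307 ]
sc r [0.5239 0.1644]
board [ 0.6033 -0.0624]
board [ 0.6319 -0.3214]
board [ 0.458  -0.3357]
board [ 0.4309 -0.0802]
[ 0.52747151 -0.202184  ] [ 0.53761773 -0.1977995 ]
```

View pics/tc.png

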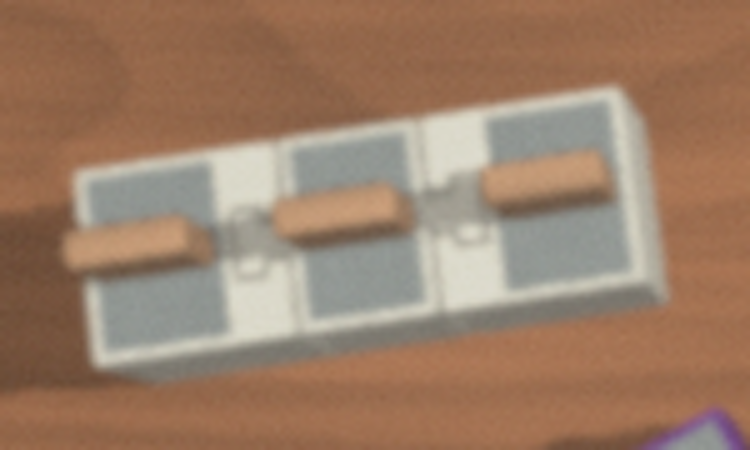

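The crop shows the white row with its middle grip at about crop (336,213), which is pixel (207,173). The purple box is separate, at the bottom right. Middle is near (0.501, 0.222) with yaw about 10°; the board centre is near (0.531, -0.200). Next I move over the middle for a wrist look.

Call:
move_arm:
  deltas:
    - [28, 28, 0, 0, 0, 3.5]
    - [28, 28, 0, 0, 0, 3.5]
    - [28, 28, 0, 0, 0, 3.5]
    - [28, 28, 0, 0, 0, 3.5]
    - [28, 28, 0, 0, 0, 3.5]

```text
t: 1.32
eef_pos: [0.2985, -0.5149, 0.4048]
ee_rot: [-3.141, 0.0, -2.598]
force: [0.9, -0.1, 0.1]
width: 0.0876
```

Call:
move_arm:
  deltas:
    - [28, 28, 0, 0, 0, 3.5]
    - [28, 28, 0, 0, 0, 3.5]
    - [28, 28, 0, 0, 0, 3.5]
    - [28, 28, 0, 0, 0, 3.5]
    - [28, 28, 0, 0, 0, 3.5]

```text
t: 1.73
eef_pos: [0.4387, -0.3746, 0.4051]
ee_rot: [-3.141, 0.0, -2.292]
force: [1.1, -0.5, 0.7]
width: 0.0874
```

Call:
move_arm:
  deltas:
    - [4, 40, 0, 0, 0, 3.5]
    - [4, 40, 0, 0, 0, 3.5]
    - [4, 40, 0, 0, 0, 3.5]
    - [4, 40, 0, 0, 0, 3.5]
    - [4, 40, 0, 0, 0, 3.5]

```text
t: 2.15
eef_pos: [0.4574, -0.1745, 0.4049]
ee_rot: [-3.141, 0.0, -1.987]
force: [0.7, 0.0, -0.4]
width: 0.0876
```

Call:
move_arm:
  deltas:
    - [4, 40, 0, 0, 0, 3.5]
    - [4, 40, 0, 0, 0, 3.5]
    - [4, 40, 0, 0, 0, 3.5]
    - [4, 40, 0, 0, 0, 3.5]
    - [4, 40, 0, 0, 0, 3.5]

```text
t: 2.57
eef_pos: [0.4772, 0.0256, 0.4052]
ee_rot: [-3.14, 0.001, -1.681]
force: [2.1, -1.1, -0.8]
width: 0.0879
```

Call:
move_arm:
  deltas:
    - [4, 40, 0, 0, 0, 3.5]
    - [4, 40, 0, 0, 0, 3.5]
    - [4, 40, 0, 0, 0, 3.5]
    - [4, 40, 0, 0, 0, 3.5]
    - [4, 40, 0, 0, 0, 3.5]

```text
t: 2.98
eef_pos: [0.4973, 0.2257, 0.4051]
ee_rot: [-3.141, 0.0, -1.375]
force: [1.2, -0.1, 0.4]
width: 0.0882
```

Call:
move_arm:
  deltas:
    - [0, 0, 0, 0, 0, 0]
    - [0, 0, 0, 0, 0, 0]
    - [0, 0, 0, 0, 0, 0]
    - [0, 0, 0, 0, 0, 0]
    - [0, 0, 0, 0, 0, 0]

```text
t: 3.4
eef_pos: [0.4976, 0.2226, 0.4049]
ee_rot: [-3.141, 0.0, -1.38]
force: [0.1, -0.4, -1.1]
width: 0.0878
```

```bash
cat >> h.py <<'E'
from scipy.spatial.transform import Rotation as R
def wristT(s):
    T=np.eye(4);T[:3,:3]=R.from_euler("xyz",s["ee_rot"]).as_matrix();T[:3,3]=s["eef_pos"]
    return T@arm.calibration("wrist")["mount"]
E
sed -i 's/,T=None):/,T=None):/' h.py
python3 - <<'E'
from h import *
import cv2
s=arm.get_state();T=wristT(s);im=arm.grab_frame("wrist").copy()
cv2.imwrite("pics/w_raw.png",im[:,:,::-1]);np.save("T.npy",T)
b=im[:,:,::-1].copy()
# overlay: predicted rectangle of the middle grip top and row top outline
c=np.array([.501,.222]);a=np.radians(10);X=np.array([np.cos(a),np.sin(a)]);Y=np.array([-X[1],X[0]])
def poly(hx,hy,z,col):
    P=np.array([proj("wrist",np.r_[c+i*hx*X+j*hy*Y,z],T) for i,j in((1,1),(1,-1),(-1,-1),(-1,1))])
    cv2.polylines(b,[P.round().astype(int)],True,col,1)
poly(.008,.024,.11,(0,255,0));poly(.04,.028,.07,(255,0,0))
cv2.imwrite("pics/w.png",b);print(arm.calibration("wrist")["intrinsics"].tolist())
E
```

```text
[[340.81457061555875, 0.0, 325.3751601482905], [0.0, 340.81457061555875, 198.50695877384496], [0.0, 0.0, 1.0]]
```

View pics/w.png

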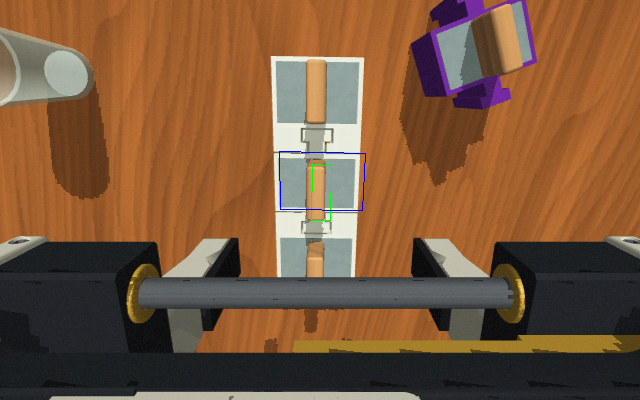

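The wrist view shows the row upright in the picture (cols 271–363), with the middle grip at about (316,190) and purple at the top right (480,50). My overlay is about 5 px right of the grip, so I refine using the row's edges.

Run:
```python
from h import *
import cv2
T=np.load("T.npy");b=cv2.imread("pics/w_raw.png").astype(int)
white=(b[:,:,0]>120)
Ls,Rs,Ms=[],[],[]
for v in range(62,230,6):
    c=np.where(white[v,240:390])[0]+240
    if len(c)<10: continue
    L=ray("wrist",(c[0]-.5,v),.07,T);Rr=ray("wrist",(c[-1]+.5,v),.07,T);Ls.append(L);Rs.append(Rr)
Ls,Rs=map(np.array,(Ls,Rs))
for P in(Ls,Rs):
    d=np.polyfit(P[:,1],P[:,0],1);print("yaw",-np.degrees(np.arctan(d[0])),"x at y=.22",np.polyval(d,.22),np.abs(np.polyval(d,P[:,1])-P[:,0]).max())
w=np.median(np.hypot(*(Rs-Ls).T));print("width",w)
# grip
hsv=cv2.cvtColor(b.astype(np.uint8),cv2.COLOR_BGR2HSV)
g=((hsv[:,:,1]>70)&(hsv[:,:,0]<25)).astype(np.uint8);g[:,:295]=0;g[:,340:]=0;g[:140]=0;g[238:]=0
n,l,st,ce=cv2.connectedComponentsWithStats(g);print(st[1:].tolist())
for v in range(150,230,4): 
    c=np.where(g[v])[0]; print(v,(c[0],c[-1]) if len(c) else None,end=" ")
x=b[100:260,250:400].astype(np.uint8);cv2.imwrite("pics/wc.png",cv2.resize(x,None,fx=4,fy=4,interpolation=2)[:600])
```

```text
yaw 10.298010436819443 x at y=.22 0.5462738239346393 0.022964742596885857
yaw 6.257197668512136 x at y=.22 0.4701400787096639 0.04433812890444733
width 0.08027515988850782
[[325, 141, 2, 4, 6], [306, 159, 19, 62, 1148]]
150 None 154 None 158 None 162 (np.int64(308), np.int64(324)) 166 (np.int64(307), np.int64(324)) 170 (np.int64(306), np.int64(324)) 174 (np.int64(306), np.int64(324)) 178 (np.int64(306), np.int64(324)) 182 (np.int64(306), np.int64(324)) 186 (np.int64(306), np.int64(324)) 190 (np.int64(306), np.int64(324)) 194 (np.int64(306), np.int64(324)) 198 (np.int64(306), np.int64(324)) 202 (np.int64(306), np.int64(324)) 206 (np.int64(306), np.int64(324)) 210 (np.int64(306), np.int64(324)) 214 (np.int64(306), np.int64(324)) 218 (np.int64(306), np.int64(323)) 222 None 226 None
```

View pics/wc.png

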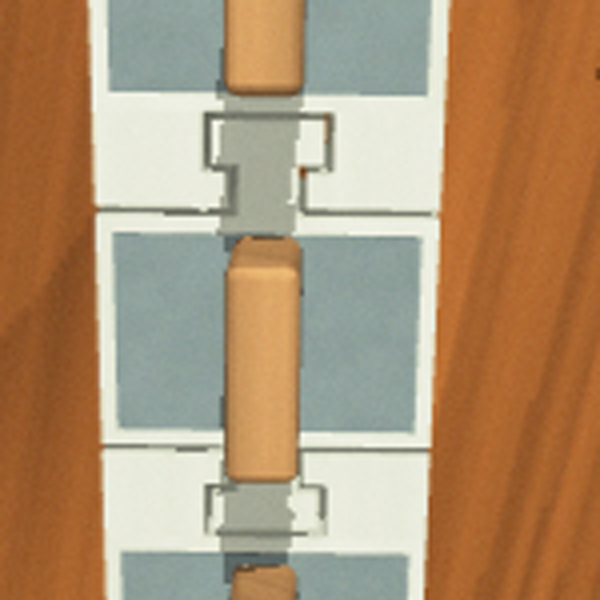

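The crop shows the middle box between seams at crop rows 212 and 447, and its grip's top face centred at crop (263,373).

Run:
```python
from h import *
T=np.load("T.npy")
f=lambda u,v,z: ray("wrist",(250+u/4,100+v/4),z,T)
print("grip",f(263.5,373.5,.11)); 
q=[f(98,212,.07),f(440,212,.07),f(430,447,.07),f(102,447,.07)];print(np.mean(q,0),np.round(q,4).tolist())
for a,b in((0,3),(1,2)): d=q[a]-q[b];print("long",np.degrees(np.arctan2(d[1],d[0])),np.hypot(*d))
for a,b in((0,1),(3,2)): d=q[a]-q[b];print("x",np.degrees(np.arctan2(d[1],d[0])),np.hypot(*d))
# long row edges
A=ray("wrist",(271.5,57),.07,T);B=ray("wrist",(278,278),.07,T);d=A-B;print(A,B,np.degrees(np.arctan2(d[1],d[0])))
A=ray("wrist",(364,57),.07,T);B=ray("wrist",(355.5,278),.07,T);d=A-B;print(A,B,np.degrees(np.arctan2(d[1],d[0])))
```

```text
grip [0.50510578 0.22326342]
[0.50507413 0.22432714] [[0.549, 0.2035], [0.471, 0.1884], [0.4609, 0.2451], [0.5394, 0.2603]]
long -80.48643629176809 0.05756500482085349
long -79.80675173435847 0.057539539902680625
x 10.977654712604506 0.07936891413664539
x 10.986289403218818 0.08005200650825908
[0.56379426 0.1220969 ] [0.52606441 0.33152704] -79.78743486404416
[0.48575816 0.10697735] [0.44720143 0.31620168] -79.55844369810372
```

Grip and box agree: centre (0.505, 0.2237), yaw about 10.4°. Descending.

Call:
move_arm:
  deltas:
    - [3.5, 0.5, -30, 0, 0, -0.3]
    - [3.5, 0.5, -30, 0, 0, -0.3]
    - [0, 0, -30, 0, 0, 0]
    - [0, 0, -25, 0, 0, 0]
    - [0, 0, -20, 0, 0, 0]

```text
t: 3.87
eef_pos: [0.5044, 0.2233, 0.2679]
ee_rot: [3.14, -0.001, -1.391]
force: [0.6, -1.5, 0.5]
width: 0.0875
```

Call:
move_arm:
  deltas:
    - [0, 0, -10, 0, 0, 0]
    - [0, 0, -4, 0, 0, 0]
    - [0, 0, 0, 0, 0, 0]
    - [0, 0, 0, 0, 0, 0]
    - [0, 0, 0, 0, 0, 0]

```text
t: 4.28
eef_pos: [0.5052, 0.225, 0.2571]
ee_rot: [-3.139, 0.001, -1.389]
force: [1.0, -0.5, 0.6]
width: 0.0875
```

Run:
```python
from h import *
import cv2
s=arm.get_state();print(s["eef_pos"],s["ee_rot"],s["force"])
im=arm.grab_frame("wrist");cv2.imwrite("pics/w2.png",im[:,:,::-1])
```

```text
[0.50517978 0.2249719  0.25713006] [-3.13938286e+00  1.13254935e-03 -1.38902388e+00] [ 1.02572483 -0.46598853  0.63416515]
```

View pics/w2.png

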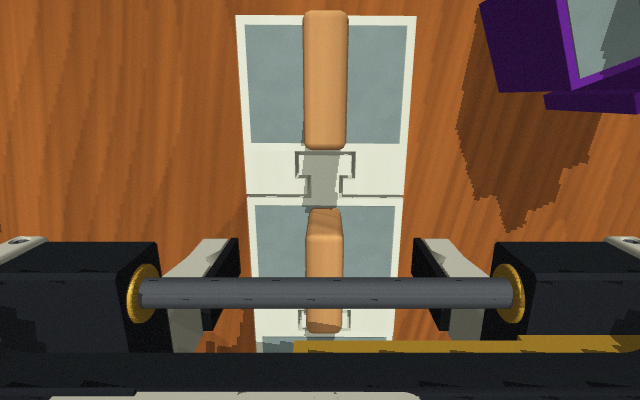

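The open jaws straddle the middle grip (about col 325, jaw centre about 326), and the right-hand end canister's grip is well clear. Closing.

Call:
move_arm:
  deltas:
    - [0, 0, -2, 0, 0, 0]
    - [0, 0, 0, 0, 0, 0]
    - [0, 0, 0, 0, 0, 0]
    - [0, 0, 0, 0, 0, 0]
    - [0, 0, 0, 0, 0, 0]
  claw: 255
  squeeze: 40

```text
t: 4.75
eef_pos: [0.5047, 0.2247, 0.2538]
ee_rot: [-3.141, 0.0, -1.389]
force: [0.1, 0.5, 0.1]
width: 0.06
```

Call:
move_arm:
  deltas:
    - [0, 0, 0, 0, 0, 0]
    - [0, 0, 0, 0, 0, 0]
    - [0, 0, 0, 0, 0, 0]
    - [0, 0, 0, 0, 0, 0]
    - [0, 0, 0, 0, 0, 0]

```text
t: 5.17
eef_pos: [0.5047, 0.2247, 0.2537]
ee_rot: [3.142, -0.0, -1.389]
force: [-0.6, 0.3, 0.3]
width: 0.0264
```

Call:
move_arm:
  deltas:
    - [0, 0, 0, 0, 0, 0]
    - [0, 0, 0, 0, 0, 0]
    - [0, 0, 0, 0, 0, 0]
    - [0, 0, 0, 0, 0, 0]
    - [0, 0, 0, 0, 0, 0]

```text
t: 5.58
eef_pos: [0.5046, 0.2246, 0.2534]
ee_rot: [3.141, -0.0, -1.389]
force: [-0.5, -1.1, -2.1]
width: 0.016
```

Gripped at 16 mm. I lift slowly and watch the force.

Call:
move_arm:
  deltas:
    - [0, 0, 0, 0, 0, 0]
    - [0, 0, 2, 0, 0, 0]
    - [0, 0, 3, 0, 0, 0]
    - [0, 0, 4, 0, 0, 0]
    - [0, 0, 4, 0, 0, 0]

```text
t: 6.0
eef_pos: [0.5046, 0.2246, 0.267]
ee_rot: [3.141, -0.0, -1.389]
force: [0.5, -0.5, -2.7]
width: 0.0159
```

Run:
```python
from h import *
import cv2
s=arm.get_state();print(s["force"],s["moment"])
im=arm.grab_frame("scene")[90:210,280:440];cv2.imwrite("pics/s2.png",cv2.resize(im[:,:,::-1],None,fx=4,fy=4,interpolation=2))
```

```text
[ 0.47064794 -0.48748174 -2.74676851] [ 0.0722663   0.107916   -0.01596258]
```

View pics/s2.png

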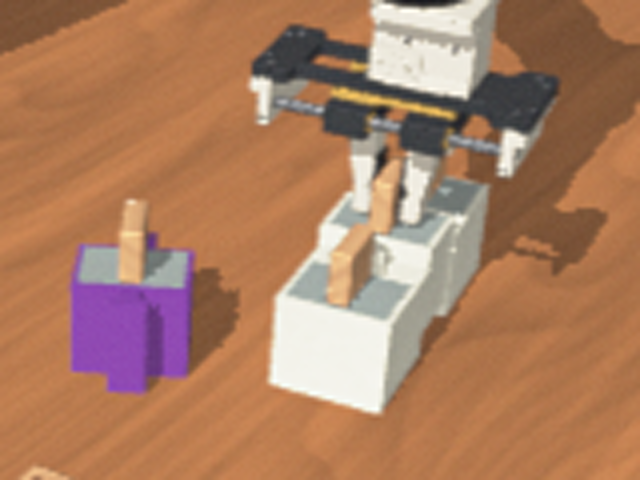

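The middle has risen about 13 mm level and the neighbours are still down. The load is about 3 N, so nothing is jammed. Continuing straight up.

Call:
move_arm:
  deltas:
    - [0, 0, 5, 0, 0, 0]
    - [0, 0, 6, 0, 0, 0]
    - [0, 0, 7, 0, 0, 0]
    - [0, 0, 7, 0, 0, 0]
    - [0, 0, 7, 0, 0, 0]

```text
t: 6.47
eef_pos: [0.5047, 0.2247, 0.2996]
ee_rot: [-3.141, 0.0, -1.389]
force: [-0.1, -0.5, -2.7]
width: 0.0155
```

Call:
move_arm:
  deltas:
    - [0, 0, 7, 0, 0, 0]
    - [0, 0, 7, 0, 0, 0]
    - [0, 0, 7, 0, 0, 0]
    - [0, 0, 7, 0, 0, 0]
    - [0, 0, 7, 0, 0, 0]

```text
t: 6.88
eef_pos: [0.5046, 0.2247, 0.3344]
ee_rot: [-3.142, 0.0, -1.389]
force: [-0.6, 0.0, -3.3]
width: 0.0159
```

Call:
move_arm:
  deltas:
    - [0, 0, 10, 0, 0, 0]
    - [0, 0, 12, 0, 0, 0]
    - [0, 0, 14, 0, 0, 0]
    - [0, 0, 14, 0, 0, 0]
    - [0, 0, 10, 0, 0, 0]

```text
t: 7.3
eef_pos: [0.5048, 0.2247, 0.3955]
ee_rot: [-3.14, 0.0, -1.389]
force: [-0.1, 0.6, -2.7]
width: 0.0155
```

Call:
move_arm:
  deltas:
    - [0, 0, 10, 0, 0, 0]
    - [0, 0, 5, 0, 0, 0]
    - [0, 0, 0, 0, 0, 0]
    - [0, 0, 0, 0, 0, 0]
    - [0, 0, 0, 0, 0, 0]

```text
t: 7.72
eef_pos: [0.5044, 0.2246, 0.4078]
ee_rot: [3.14, -0.0, -1.389]
force: [-0.6, 0.2, -3.2]
width: 0.0156
```

Run:
```python
from h import *
import cv2
s=arm.get_state();print(s["eef_pos"],s["force"],s["moment"])
a=arm.grab_frame("scene")[40:240,220:460]
cv2.imwrite("pics/s3.png",cv2.resize(a[:,:,::-1],None,fx=3,fy=3,interpolation=2))
```

```text
[0.50444843 0.22458343 0.40782857] [-0.58943071  0.19487296 -3.19009954] [0.02145376 0.11163939 0.00132893]
```

View pics/s3.png

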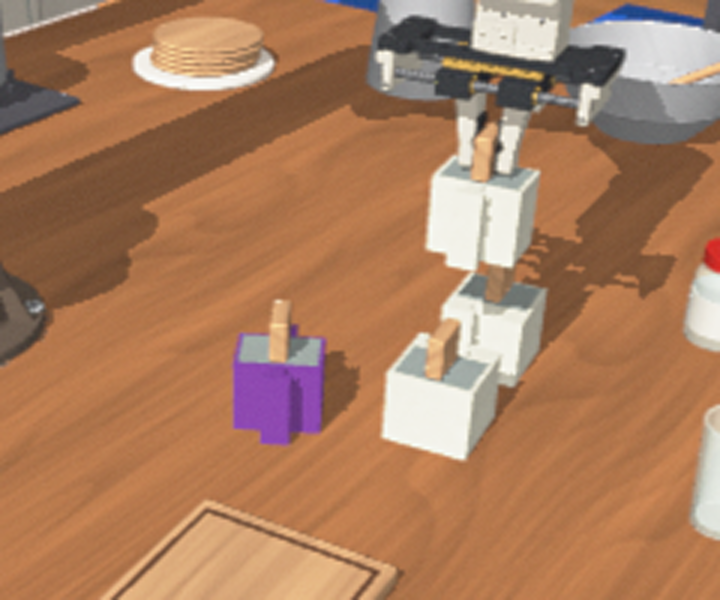

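The middle is free and level with its underside at about 0.154 m, and both ends are standing in place. I carry it to the board (0.532, -0.200).

Call:
move_arm:
  deltas:
    - [1, -10, 0, 0, 0, 0]
    - [2, -25, 0, 0, 0, 0]
    - [2, -35, 0, 0, 0, 0]
    - [2, -38, 0, 0, 0, -0.5]
    - [2, -38, 0, 0, 0, -0.5]

```text
t: 8.18
eef_pos: [0.5133, 0.0771, 0.4081]
ee_rot: [3.141, -0.0, -1.406]
force: [1.8, -0.3, -2.6]
width: 0.0158
```

Call:
move_arm:
  deltas:
    - [2, -38, 0, 0, 0, -0.5]
    - [2, -38, 0, 0, 0, -0.5]
    - [2, -38, 0, 0, 0, -0.5]
    - [2, -38, 0, 0, 0, -0.5]
    - [2, -38, 0, 0, 0, -0.5]

```text
t: 8.6
eef_pos: [0.523, -0.1135, 0.4084]
ee_rot: [3.141, 0.0, -1.45]
force: [0.5, 0.6, -3.6]
width: 0.0159
```

Call:
move_arm:
  deltas:
    - [3, -35, 0, 0, 0, -0.5]
    - [2, -27, 0, 0, 0, 0]
    - [2, -15, 0, 0, 0, 0]
    - [1, -8, 0, 0, 0, 0]
    - [0, -4, 0, 0, 0, 0]

```text
t: 9.02
eef_pos: [0.5314, -0.2017, 0.4079]
ee_rot: [3.14, 0.0, -1.461]
force: [0.8, -0.4, -2.3]
width: 0.0156
```

Call:
move_arm:
  deltas:
    - [0, 0, -10, 0, 0, 0]
    - [0, 0, -20, 0, 0, 0]
    - [0, 0, -20, 0, 0, 0]
    - [0, 0, -20, 0, 0, 0]
    - [0, 0, -15, 0, 0, 0]

```text
t: 9.43
eef_pos: [0.5309, -0.199, 0.3213]
ee_rot: [3.14, 0.001, -1.458]
force: [0.6, -0.9, -3.4]
width: 0.0161
```

Call:
move_arm:
  deltas:
    - [0, 0, -12, 0, 0, 0]
    - [0, 0, -8, 0, 0, 0]
    - [0, 0, 0, 0, 0, 0]
    - [0, 0, 0, 0, 0, 0]
    - [0, 0, 0, 0, 0, 0]

```text
t: 9.85
eef_pos: [0.5321, -0.1999, 0.3044]
ee_rot: [-3.14, -0.0, -1.458]
force: [0.3, 0.1, -2.9]
width: 0.0161
```

Run:
```python
from h import *
import cv2
s=arm.get_state();print(s["eef_pos"],s["ee_rot"],s["force"],s["moment"])
a=arm.grab_frame("scene");t=arm.grab_frame("top")
x=np.hstack([cv2.resize(a[110:350,180:420],(400,400)),cv2.resize(t[60:300,300:540],(400,400))])
cv2.imwrite("pics/s4.png",x[:,:,::-1])
```

```text
[ 0.53209838 -0.1999369   0.30439326] [-3.14043337e+00 -3.97109367e-04 -1.45812705e+00] [ 0.26699206  0.09211745 -2.87652377] [0.01052371 0.06088083 0.00593431]
```

View pics/s4.png

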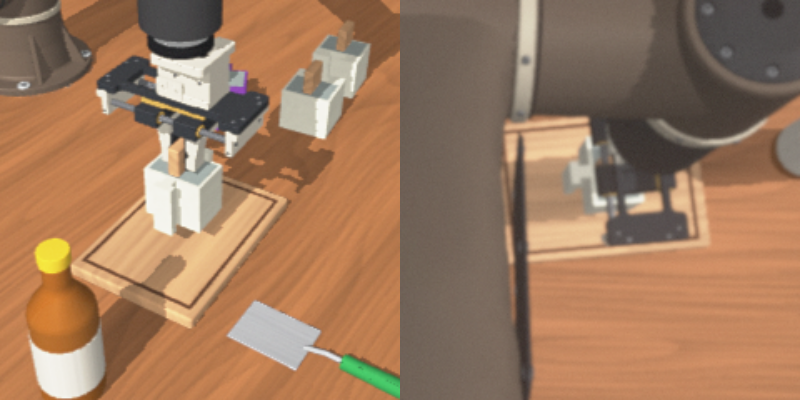

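The canister hangs level above the board centre, with its underside about 33 mm above the top. I lower slowly to contact, expected at TCP z ≈ 0.2715.

Call:
move_arm:
  deltas:
    - [0, 0, -8, 0, 0, 0]
    - [0, 0, -8, 0, 0, 0]
    - [0, 0, -6, 0, 0, 0]
    - [0, 0, -3, 0, 0, 0]
    - [0, 0, -2, 0, 0, 0]

```text
t: 10.37
eef_pos: [0.5314, -0.2003, 0.2756]
ee_rot: [3.14, 0.0, -1.459]
force: [-0.5, -0.6, -2.7]
width: 0.0161
```

Call:
move_arm:
  deltas:
    - [0, 0, -1, 0, 0, 0]
    - [0, 0, -1, 0, 0, 0]
    - [0, 0, -1, 0, 0, 0]
    - [0, 0, -1, 0, 0, 0]
    - [0, 0, 0, 0, 0, 0]

```text
t: 10.78
eef_pos: [0.5317, -0.2003, 0.2726]
ee_rot: [-3.142, 0.0, -1.459]
force: [-0.1, -0.1, -2.4]
width: 0.0159
```

Call:
move_arm:
  deltas:
    - [0, 0, -0.5, 0, 0, 0]
    - [0, 0, -0.5, 0, 0, 0]
    - [0, 0, -0.5, 0, 0, 0]
    - [0, 0, 0, 0, 0, 0]
    - [0, 0, 0, 0, 0, 0]

```text
t: 11.2
eef_pos: [0.5318, -0.2003, 0.2714]
ee_rot: [-3.141, -0.0, -1.459]
force: [-0.9, 0.3, -0.0]
width: 0.0161
```

Call:
move_arm:
  deltas:
    - [0, 0, -0.5, 0, 0, 0]
    - [0, 0, 0, 0, 0, 0]
    - [0, 0, 0, 0, 0, 0]
    - [0, 0, 0, 0, 0, 0]
    - [0, 0, 0, 0, 0, 0]

```text
t: 11.62
eef_pos: [0.5318, -0.2003, 0.2714]
ee_rot: [-3.141, -0.0, -1.459]
force: [-1.9, 1.0, 6.0]
width: 0.0155
```

The force has turned upward (+6 N), so the canister stands on the board. I open with low squeeze and wait before rising.

Call:
move_arm:
  deltas:
    - [0, 0, 0, 0, 0, 0]
    - [0, 0, 0, 0, 0, 0]
    - [0, 0, 0, 0, 0, 0]
    - [0, 0, 0, 0, 0, 0]
    - [0, 0, 0, 0, 0, 0]
  squeeze: 5

```text
t: 12.03
eef_pos: [0.5318, -0.2003, 0.2714]
ee_rot: [-3.141, -0.0, -1.459]
force: [-1.8, 1.3, 5.9]
width: 0.016
```

Call:
move_arm:
  deltas:
    - [0, 0, 0, 0, 0, 0]
    - [0, 0, 0, 0, 0, 0]
    - [0, 0, 0, 0, 0, 0]
    - [0, 0, 0, 0, 0, 0]
    - [0, 0, 0, 0, 0, 0]
  claw: 100

```text
t: 12.45
eef_pos: [0.5317, -0.2003, 0.2705]
ee_rot: [3.142, -0.0, -1.459]
force: [-0.3, 0.1, 0.5]
width: 0.0437
```

Call:
move_arm:
  deltas:
    - [0, 0, 0, 0, 0, 0]
    - [0, 0, 0, 0, 0, 0]
    - [0, 0, 0, 0, 0, 0]
    - [0, 0, 0, 0, 0, 0]
    - [0, 0, 0, 0, 0, 0]

```text
t: 12.87
eef_pos: [0.5317, -0.2003, 0.2707]
ee_rot: [-3.142, -0.0, -1.459]
force: [-0.6, -0.2, 0.5]
width: 0.0529
```

Call:
move_arm:
  deltas:
    - [0, 0, 5, 0, 0, 0]
    - [0, 0, 15, 0, 0, 0]
    - [0, 0, 25, 0, 0, 0]
    - [0, 0, 30, 0, 0, 0]
    - [0, 0, 30, 0, 0, 0]

```text
t: 13.28
eef_pos: [0.5314, -0.2003, 0.3769]
ee_rot: [3.141, 0.0, -1.459]
force: [0.6, 0.4, 0.9]
width: 0.0536
```

Call:
move_arm:
  deltas:
    - [0, 0, 30, 0, 0, 0]
    - [-15, -20, 10, 0, 0, 0]
    - [-20, -30, 0, 0, 0, 0]
    - [-20, -30, 0, 0, 0, 0]
    - [-20, -30, 0, 0, 0, 0]

```text
t: 13.7
eef_pos: [0.4557, -0.311, 0.4167]
ee_rot: [-3.14, -0.001, -1.458]
force: [0.2, -0.1, -0.0]
width: 0.0531
```

Call:
move_arm:
  deltas:
    - [-20, -30, 0, 0, 0, 0]
    - [-20, -30, 0, 0, 0, 0]
    - [-20, -30, 0, 0, 0, 0]
    - [-20, -30, 0, 0, 0, 0]
    - [-10, -15, 0, 0, 0, 0]

```text
t: 14.12
eef_pos: [0.3645, -0.4476, 0.4161]
ee_rot: [3.141, -0.0, -1.461]
force: [0.7, 0.0, 1.1]
width: 0.0532
```

Call:
move_arm:
  deltas:
    - [0, 0, 0, 0, 0, 0]
    - [0, 0, 0, 0, 0, 0]
    - [0, 0, 0, 0, 0, 0]
    - [0, 0, 0, 0, 0, 0]
    - [0, 0, 0, 0, 0, 0]

```text
t: 14.53
eef_pos: [0.3672, -0.4446, 0.4159]
ee_rot: [-3.141, -0.0, -1.458]
force: [-0.5, -0.3, 0.5]
width: 0.0528
```

Run:
```python
from h import *
import cv2
s=arm.get_state();print(s["t"],s["eef_pos"],s["force"])
a=arm.grab_frame("scene");t=arm.grab_frame("top")
for n in("middle","left_end","right_end","board"):
    for c in("scene","top"): print(n,c,[(ray(c,d["xy"],.018 if n=="middle" else 0).round(3).tolist(),round(d["score"],2)) for d in arm.spot_point(n,c)])
x=np.hstack([cv2.resize(a[110:350,180:420],(400,400)),cv2.resize(t[40:280,150:510],(400,267)) if 0 else cv2.copyMakeBorder(cv2.resize(t[60:260,140:500],(400,222)),0,178,0,0,0)])
cv2.imwrite("pics/s5.png",x[:,:,::-1])
```

```text
14.5333 [ 0.36723861 -0.44457366  0.41586812] [-0.51849473 -0.33143116  0.52184631]
middle scene [([0.398, 0.054], 0.8), ([0.537, -0.198], 0.79)]
middle top [([0.529, -0.198], 0.83), ([0.383, 0.079], 0.75)]
left_end scene [([0.491, 0.292], 0.92)]
left_end top [([0.491, 0.289], 0.78)]
right_end scene [([0.534, 0.169], 0.86)]
right_end top [([0.516, 0.156], 0.64)]
board scene [([0.537, -0.202], 0.75)]
board top [([0.524, -0.202], 0.94)]
```

View pics/s5.png

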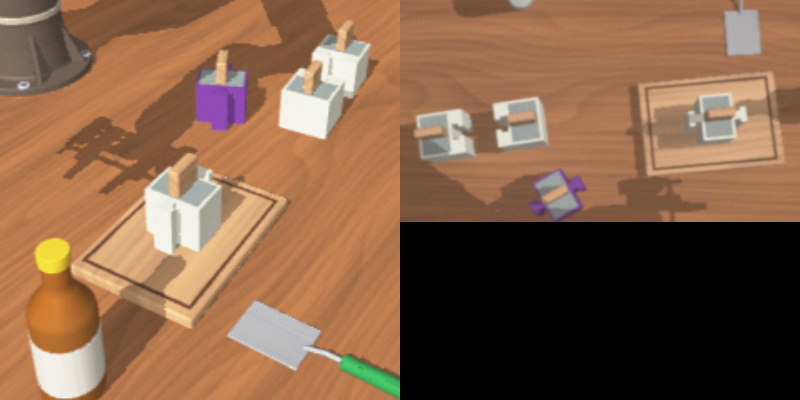

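The middle stands upright at the board's centre (about 5 mm off), the ends stand where they were, and the arm is clear. Handing in.

```bash
python3 -c "
from station import arm
arm.job_done()"
```

```text
the job is handed in; nothing more can be done
```

I gripped the middle canister by its wooden grip, lifted it about 154 mm straight up from between its neighbours, and set it down on the chopping board. I then let go and moved the arm clear. The job was handed in at about 15 s; it reports no verdict.

- **Lift:** the load was about 3 N all the way up, so the tongues did not jam, and the grip opening stayed at 16 mm.
- **Setting down:** contact came at the expected height. The force went from −2.7 N to +6 N before I opened the gripper, so the canister was already standing on the board.
- **Final position:** the two cameras put the middle canister 4–6 mm from the board's centre. The last picture shows it upright there.
- **End canisters:** both look upright and in place. Their measured positions agree with the first ones to about 5–10 mm from most views. The exception is the scene camera on the left end, about 23 mm different; its first reading, with that canister partly hidden, disagreed with the top camera, so I put it down to network error.
- **Purple look-alike:** I never touched it.

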